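Demagnetise the scriber

TASK

Lift the steel canister off the demagnetiser by its handle, without dropping it, and set it down upright, wholly on the round cork mat. Then take the blue-handled scriber out of the rack and lower its steel shank upright into the middle of the demagnetiser's bore, tip at least half-way down, never letting the scriber touch the demagnetiser, and finish there, still holding it centred and motionless. Leave the orange-handled burnisher, the ink jar and the sanding block where they are.

Things in the scene. Friction and masses are not known exactly. Their poses are not given: they have to be found in the camera images.
- demagnetiser: Bench demagnetiser, fixed: blue block 110 x 110 mm on a black base 120 x 120 mm, flat top 80 mm above the table. Vertical bore in the middle of the top, in a white liner ring 32 mm across: 24 mm in diameter, 70 mm deep, closed below. Hidden under the canister at the start. Origin: centre of its underside; z up.
- bore_mouth (a point): Centre of the bore's mouth, level with the demagnetiser's top (80 mm above the table). z up along the bore.
- canister: Closed steel brush-washer canister, 84 mm in diameter, 85 mm tall to the flat lid, 0.3 to 0.6 kg, on the demagnetiser. Rigid upright black arched handle of 10 mm round bar: posts at y = +36 and -36 mm, a level crossbar between them along y, bar centre 130 mm above the underside, 40 mm free below the bar. Origin: centre of its underside; z up.
- canister_handle (a point): Middle of the canister handle's crossbar, 130 mm above the canister's underside; the bar runs along y.
- cork_mat: Round cork mat fixed on the table, 170 mm in diameter, 5 mm thick, left or right of the demagnetiser. Origin: centre of its underside on the table.
- rack: Plywood tool rack, fixed, on the other side of the demagnetiser: 60 mm (x) x 170 mm (y), 105 mm tall, a 12 mm top board on two end walls. Two 16 mm holes in the board at y = +45 and -45 mm on its centre line; each holds one tool hanging upright by its collar. Origin: centre of its underside; z up.
- scriber: Blue-handled scriber, about 0.08 to 0.17 kg, hanging loosely upright in one of the rack's holes. Handle 20 x 20 mm square, sides along x and y, 4 to 60 mm above the origin; brass collar 28 mm across, 4 mm thick, its underside is the origin and rests on the rack; round steel shank 10 mm in diameter down to 90 mm below the origin, last 4 mm tapered. z up along the shank.
- scriber_tip (a point): Point of the scriber's shank, on its axis, 90 mm below the collar's underside.
- scriber_grip (a point): On the scriber's axis in the handle, 34 mm above the collar's underside and 124 mm above the tip: the place to grip.
- burnisher: The other tool in the rack: same shape and size as the scriber but with an orange handle. Leave it alone. Origin: underside of its collar.
- ink_jar: Red ink jar with black cap, 56 mm in diameter, 60 mm tall, on the table beyond the demagnetiser. Leave it alone. Origin: centre of its underside.
- sanding_block: Light wooden sanding block, 45 x 90 x 25 mm, on the table beyond the demagnetiser. Leave it alone. Origin: centre of its underside.

How it is judged:
By the outcome, as a careful person would: the job done as asked, in the order asked, and still so for the second after the job is handed in, while the arm keeps its last pose, push and grip.
It also fails if it takes over 59 s, if anything falls off the work surface, if the arm or the gripper's body presses on something with over 40 N, if the wrist force passes 120 N, or if a joint passes its speed limit or range.

ROBOT

A 7-joint arm with a two-finger parallel gripper is mounted at the origin on the work surface. World frame = base frame: x ahead of the robot, y to its left, z up, the work surface at z = 0. Lengths are in m, angles in rad, forces in N, time in s.
With the tool pointing down it reaches from about 0.4 to 0.85 m from the base axis. Payload 4.5 kg.
Tool frame: the origin (TCP) lies midway between the tips of the shut fingers; the grasp point (between the pads) lies 19 mm behind it; z points along the fingers, y is the line along which they close (so a half turn about z gives the same grasp; the last joint's range is limited). The gripper opens to 88 mm and grips with 3 to 60 N. Pads are 18 mm wide; open, the fingers measure 123 mm over their backs; the gripper's body (75 mm by 187 mm) begins 45 mm behind the grasp point.
Start: joints at [-1.212, 0.689, -0.195, 1.565, 0.157, 0.902, -0.215], TCP at [0.199, 0.592, 0.205] pointing down, gripper open.
Joint ranges: [-3.01, 3.01], [-0.46, 2.08], [-1.47, 1.51], [0.13, 2.56], [-1, 4.14], [0.04, 2.09], [-2.66, 2.66]. Speed limits (rad/s): [2.57, 2.57, 3.14, 3.14, 3.14, 3.14, 3.14].

INTERFACE

Orientations are given as a unit quaternion [x, y, z, w].
In Python, from plant import * gives the robot as it stands.
- The arm moves only by the tool send_rows, never from a script. Its argument "targets" is a list of rows, each a list of 2 entries, a list of its own where there are three numbers: the shift along the tool's x, y, z in units of 0.3 m (1.0 is 0.3 m), then the turn, a rotation vector about the tool's x, y, z in units of pi rad (1.0 is pi rad). A call has 1 to 12 rows; each row is the pose to reach, as a shift and turn from the pose commanded when the call began, along the tool's axes at that moment, turning the shorter way round; what a row does not reach only later rows make up. A row lasts 1/8 s, in which the tool goes at most 62.5 mm and 10.7 degrees, less where a joint would pass 70% of its speed; a pose out of reach is approached as far as the arm can. A call with a number of a shift or a turn outside -1 to 1 is refused whole. A call with a gripper value outside its range is refused whole. "fingers" is the opening, from 0 (shut) to 1 (fully open), set as the call begins (left out, the last holds). The fingers move at their own pace and stop on an object; "newtons" is the grip in N (left out, the last holds). Time passes only in rows, so rows that repeat a pose let the fingers close. It gives the time, the measured TCP pose, the force, the opening and the grip force at its end, in the units of the state.
- get_state(): the state, without advancing time (a new reading comes with each control period).
- snapshot(name): name is "scene" or "top" or "wrist"; returns a dict with "img" (480x640x3 uint8, blue, green, red), "fx", "fy", "cx", "cy" (pixels), "k1" (the pictures are not rectified: a ray, as slopes to the right and down, at radius r is drawn at 1 + k1 r^2 times it, then the intrinsics apply), "cam_to_world" (4x4, takes a point from camera to world coordinates); the wrist camera has in their place "T_tool_cam" (4x4, takes a point from camera to tool coordinates, whose origin is the TCP and whose axes are the flange's). Camera axes: x right, y down, z forward; pixel columns grow to the right and rows downward; lengths in m; the calibration is good to about 2 mm. A picture is of the moment at which its call begins: read the wrist's pose just before it. There is no depth.
- finish_job(): hands the job in; it is judged then, once.
The state is a dict: "clock": time; "q": joint angles; "qd": joint speeds; "joint_torque": joint torques, N m; "tool_pos": TCP position; "eef_rot": TCP orientation; "contact_force": force on the tool from outside, world axes, zero at the start; "moment": the same for the moment, N m; "opening": opening from 0.0 (shut) to 1.0 (fully open); "finger_force": force on a finger pad.
Only numpy, scipy, OpenCV 4.12 (cv2) and the standard library are available. Lean on these libraries where they do the work, as an engineer would, in place of code of your own. Each camera call takes 0.05 s, during which the arm holds its last target. There are 200 camera calls.

## Working session

There is one attempt and no reset: what is moved stays moved. The work goes in short steps, Python scripts to look and compute and a tool call to move; the robot and the scene stay as the last step left them, time stands still between calls to the robot, and variables do not carry over. Pictures are saved under pics/ and viewed, at most 10 in all, crops included, and the job is handed in when it is done.

Besides the shell and the picture viewer there is one more tool, called as name(argument=value, ...) on one line, values as JSON. send_rows: Moves the arm, as the interface text tells. Its arguments: {"type":"object","properties":{"targets":{"type":"array"},"fingers":{"type":"number"},"newtons":{"type":"number"}},"required":["targets"]}

```bash
mkdir -p pics; ls; cat > h.py <<'E'
from plant import *
import numpy as np, cv2
from scipy.spatial.transform import Rotation as R
def T():
    s=get_state(); M=np.eye(4); M[:3,:3]=R.from_quat(s["eef_rot"]).as_matrix(); M[:3,3]=s["tool_pos"]; return M
def snap(n,f=None):
    t=T(); d=snapshot(n)
    d["M"]=np.array(d["cam_to_world"]) if "cam_to_world" in d else t@np.array(d["T_tool_cam"])
    if f: cv2.imwrite("pics/"+f,d["img"])
    return d
def ray(d,uv):
    K=np.array([[d["fx"],0,d["cx"]],[0,d["fy"],d["cy"]],[0,0,1.]])
    p=cv2.undistortPoints(np.array([[uv]],float),K,np.array([d["k1"],0,0,0.]))[0,0]
    return d["M"][:3,3], d["M"][:3,:3]@np.array([p[0],p[1],1.])
def plane(d,uv,z):
    o,v=ray(d,uv); return o+v*(z-o[2])/v[2]
def proj(d,P):
    c=np.linalg.inv(d["M"])@np.append(P,1); x,y=c[:2]/c[2]; k=1+d["k1"]*(x*x+y*y)
    return np.array([d["fx"]*x*k+d["cx"],d["fy"]*y*k+d["cy"]])
def tri(*prs):
    A=np.zeros((3,3));b=np.zeros(3);Q=[]
    for d,uv in prs:
        o,v=ray(d,uv);v=v/np.linalg.norm(v);P=np.eye(3)-np.outer(v,v);A+=P;b+=P@o;Q.append((o,P))
    x=np.linalg.solve(A,b); return x,[np.linalg.norm(P@(x-o)) for o,P in Q]
def plan(p,q=None):
    """tool-axis shift (units .3 m) to world TCP p, and turn (units pi) to rotation q"""
    t=T(); s=t[:3,:3].T@(np.array(p)-t[:3,3])/.3
    w=None if q is None else (R.from_matrix(t[:3,:3]).inv()*q).as_rotvec()/np.pi
    return np.round(s,4), None if w is None else np.round(w,4)
E
python3 - <<'E'
from h import *
np.set_printoptions(precision=4,suppress=True)
s=get_state();print(s);print(T())
a=snap("scene","s0.png");b=snap("top","t0.png")
for d in(a,b):print(d["fx"],d["cx"],d["cy"],d["k1"],d["M"])
w=snap("wrist","w0.png");print(w["T_tool_cam"])
E
```

```text
pics
{'clock': 0.0, 'q': array([-1.2122,  0.69  , -0.1945,  1.5664,  0.1573,  0.9025, -0.2151]), 'qd': array([ 0.0006,  0.0003,  0.0006, -0.0004,  0.0008, -0.0001, -0.0012]), 'joint_torque': array([  0.0005, -52.7569,  -1.267 , -15.3418,  -0.0527,   0.0067,
         0.0002]), 'tool_pos': array([0.1993, 0.5916, 0.2039]), 'eef_rot': array([ 0.1616,  0.9869, -0.0009, -0.0001]), 'contact_force': array([ 0.631 ,  0.5226, -0.0454]), 'moment': array([ 0.0047, -0.0422, -0.0034]), 'finger_force': 0.0, 'opening': 0.9995329299152514}
[[-0.9477  0.319  -0.0005  0.1993]
 [ 0.319   0.9477 -0.0018  0.5916]
 [-0.0001 -0.0018 -1.      0.2039]
 [ 0.      0.      0.      1.    ]]
523.4729573027797 320.02471959809697 243.1295795459402 -0.06756957027724853 [[ 0.6339  0.525  -0.5679  1.2125]
 [ 0.7733 -0.4432  0.4534 -0.4277]
 [-0.0136 -0.7266 -0.6869  0.8051]
 [ 0.      0.      0.      1.    ]]
619.8829499768605 325.22084186007254 242.59555337034374 -0.2105082666927122 [[-0.019  -0.9835  0.1799  0.4012]
 [-0.9998  0.0202  0.0052 -0.0061]
 [-0.0088 -0.1797 -0.9837  1.4094]
 [ 0.      0.      0.      1.    ]]
[[ 0.     -0.9479 -0.3186  0.084 ]
 [ 1.      0.0002 -0.0005 -0.0004]
 [ 0.0005 -0.3186  0.9479 -0.1796]
 [ 0.      0.      0.      1.    ]]
```

View pics/s0.png

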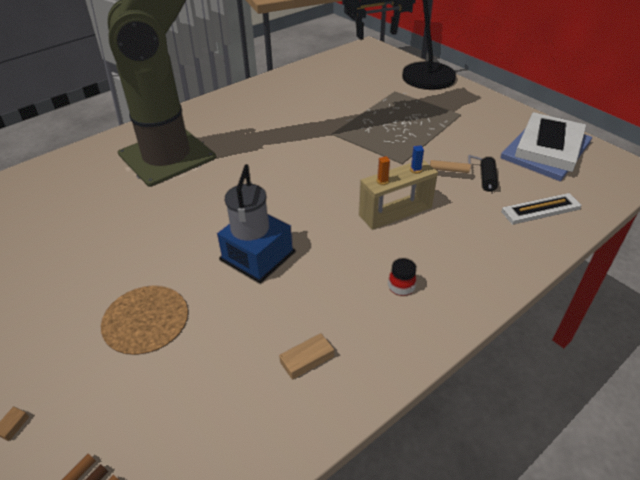

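View pics/t0.png

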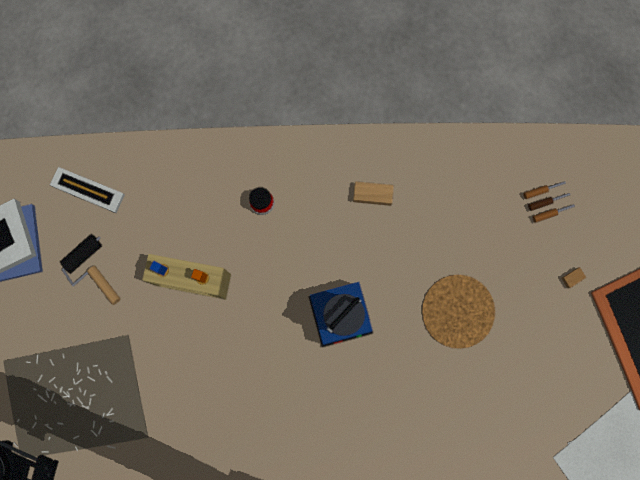

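The scene view shows the canister handle at about (245,188), the cork mat at (145,318), the blue scriber at (417,158) and the orange tool at (383,169). In the top view these are the handle at (343,315), the mat at (458,311), the scriber at (157,268) and the burnisher at (199,275).

```bash
cat > m.py <<'E'
from h import *
np.set_printoptions(precision=4,suppress=True)
def blob(d,f,box):
    x0,y0,x1,y1=box; im=d["img"].astype(int); B,G,Rr=im[...,0],im[...,1],im[...,2]
    m=f(B,G,Rr).astype(np.uint8); k=np.zeros_like(m);k[y0:y1,x0:x1]=1; m*=k
    n,l,st,c=cv2.connectedComponentsWithStats(m); i=1+np.argmax(st[1:,4])
    cn=max(cv2.findContours((l==i).astype(np.uint8),0,cv2.CHAIN_APPROX_NONE)[0],key=cv2.contourArea)
    return c[i],st[i],cn
E
python3 - <<'E'
from m import *
a=snap("scene");b=snap("top")
cork=lambda B,G,R:(R-B>55)&(R>G+20)
for d,bx in((a,(90,270,200,360)),(b,(405,260,510,360))):
    c,st,cn=blob(d,cork,bx); (e,ax,an)=cv2.fitEllipse(cn); print("mat",c,e,ax,plane(d,e,.005))
blue=lambda B,G,R:(B>90)&(B>R*1.8+20)
for n,d,bx in(("a",a,(400,135,440,180)),("b",b,(140,255,180,285))):
    c,st,cn=blob(d,blue,bx); print("scr",n,c,st,cv2.minAreaRect(cn))
    globals()["p"+n]=c
print(tri((a,pa),(b,pb)))
dk=lambda B,G,R:(B<45)&(G<45)&(R<45)
for n,d,bx in(("a",a,(225,155,265,215)),("b",b,(315,285,370,345))):
    c,st,cn=blob(d,dk,bx); r=cv2.minAreaRect(cn);print("hnd",n,c,st,r);globals()["h"+n]=c; print(cv2.boxPoints(r))
c,st,cn=blob(b,lambda B,G,R:(B>60)&(B>R*1.6+10),(290,270,390,360))
bp=cv2.boxPoints(cv2.minAreaRect(cn));print(bp,[plane(b,q,.08) for q in bp])
c,st,cn=blob(b,lambda B,G,R:(R-B>50)&(R>110)&(G>100),(125,245,240,310))
bp=cv2.boxPoints(cv2.minAreaRect(cn));print("rack",[plane(b,q,.105) for q in bp])
for n,d,bx in(("a",a,(225,155,265,215)),("b",b,(300,275,385,355))):
    x0,y0,x1,y1=bx; cv2.imwrite(f"pics/c{n}.png",cv2.resize(d["img"][y0:y1,x0:x1],None,fx=6,fy=6,interpolation=2)[:600,:800])
i=[cv2.resize(cv2.imread(f"pics/c{n}.png"),(390,390)) for n in"ab"];cv2.imwrite("pics/c.png",np.hstack(i))
E
```

```text
mat [143.5454 319.37  ] (143.55838012695312, 319.3732604980469) (62.53440856933594, 88.40628814697266) [ 0.4963 -0.3008  0.005 ]
mat [458.3482 311.0865] (458.32421875, 311.1005859375) (70.99781036376953, 72.65811157226562) [ 0.4929 -0.2993  0.005 ]
scr a [415.7    153.6889] [412 146  11  23  90] ((416.32696533203125, 156.86538696289062), (8.43299388885498, 23.141704559326172), 11.309932708740234)
scr b [155.4048 266.4405] [150 261  12  12  84] ((155.50001525878906, 266.5), (9.391485214233398, 8.497058868408203), 26.56505012512207)
(array([0.586 , 0.3537, 0.1507]), [np.float64(0.003143235994120714), np.float64(0.003143235994120848)])
hnd a [246.0061 189.3558] [236 165  25  43 326] ((247.40542602539062, 185.4324493408203), (40.77094650268555, 24.00225257873535), 80.53767395019531)
[[232.2162 167.2973]
 [255.8919 163.3514]
 [262.5946 203.5676]
 [238.9189 207.5135]]
hnd b [339.9091 310.5809] [323 295  36  35 451] ((339.9704284667969, 309.5516357421875), (16.938175201416016, 41.696189880371094), 43.83086395263672)
[[319.423  318.7261]
 [348.2989 288.647 ]
 [360.5179 300.3772]
 [331.642  330.4563]]
[[309.2943 294.3338]
 [358.7963 281.2304]
 [372.0452 331.2821]
 [322.5432 344.3856]] [array([0.5319, 0.0373, 0.08  ]), array([ 0.5581, -0.0699,  0.08  ]), array([ 0.4498, -0.0954,  0.08  ]), array([0.4242, 0.0108, 0.08  ])]
rack [array([0.5604, 0.3987, 0.105 ]), array([0.6244, 0.3878, 0.105 ]), array([0.5898, 0.2199, 0.105 ]), array([0.527 , 0.2317, 0.105 ])]
```

View pics/c.png

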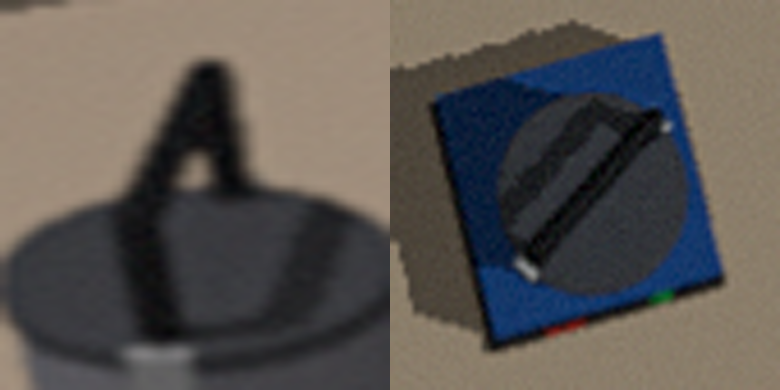

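The left crop shows the handle arch with its far top corner at scene (246.5,166.5) and its near corner at (238,186.5). In the right crop the crossbar ends sit at top-view (358.4,299.6) and (329.9,327.9), with the blue block square beneath them.

```bash
python3 - <<'E'
from m import *
a=snap("scene");b=snap("top")
e1=tri((a,(246.5,166.5)),(b,(358.4,299.6)));e2=tri((a,(238.3,187)),(b,(329.9,327.9)))
print(e1,e2)
p,q=plane(b,(358.4,299.6),.21),plane(b,(329.9,327.9),.21)
mid=(p+q)/2;d=p-q;yaw=np.arctan2(d[1],d[0]);print(mid,np.linalg.norm(d),np.degrees(yaw))
# tool x along bar, z down
for k in(0,np.pi):
    r=R.from_euler("z",yaw+k)*R.from_euler("x",np.pi)
    # tool pos such that camera looks at mid
    print(k,r.as_quat(),r.as_matrix()[:,0],plan([mid[0],mid[1],.36],r))
E
```

```text
(array([ 0.5088, -0.0491,  0.2554]), [np.float64(0.012209976259808505), np.float64(0.012209976259808526)]) (array([ 0.4505, -0.0152,  0.1622]), [np.float64(0.010808237202350175), np.float64(0.010808237202350095)])
[ 0.4801 -0.0338  0.21  ] 0.07773180434136497 -46.431323899839676
0 [ 0.919  -0.3942 -0.      0.    ] [ 0.6892 -0.7245  0.    ] (array([-1.5526, -1.6791, -0.5176]), array([-0.    , -0.0001, -0.8454]))
3.141592653589793 [0.3942 0.919  0.     0.    ] [-0.6892  0.7245  0.    ] (array([-1.5526, -1.6791, -0.5176]), array([-0.0001,  0.    ,  0.1546]))
```

send_rows(targets=[[[-0.1,-0.1,-0.5],[0,0,0]],[[-0.2,-0.2,-0.5],[0,0,0]],[[-0.3,-0.3,-0.5],[0,0,0]],[[-0.45,-0.5,-0.52],[0,0,0.04]],[[-0.6,-0.65,-0.52],[0,0,0.08]],[[-0.75,-0.8,-0.52],[0,0,0.12]],[[-0.9,-0.95,-0.52],[0,0,0.154]]], fingers=1)

```text
clock: 1.23
tool_pos: [0.3498, 0.2652, 0.3609]
eef_rot: [0.395, 0.919, 0.001, 0.0]
contact_force: [1.3, -0.5, 0.1]
opening: 1.002
finger_force: 0.0
```

```bash
python3 - <<'E'
from m import *
print(get_state()["clock"],T());r=R.from_quat([0.3942,0.919,0,0]);print(plan([.48,-.034,.36],r))
E
```

```text
1.225 [[-0.688   0.7257  0.0009  0.3498]
 [ 0.7257  0.688   0.0008  0.2652]
 [-0.0001  0.0012 -1.      0.3609]
 [ 0.      0.      0.      1.    ]]
(array([-1.0222, -0.3712,  0.0026]), array([ 0.0004,  0.    , -0.0005]))
```

send_rows(targets=[[[-0.2,-0.07,0],[0,0,0]],[[-0.4,-0.14,0],[0,0,0]],[[-0.6,-0.21,0],[0,0,0]],[[-0.8,-0.28,0],[0,0,0]],[[-0.917,-0.336,0],[0,0,0]],[[-0.917,-0.336,0],[0,0,0]],[[-0.917,-0.336,0],[0,0,0]],[[-0.917,-0.336,0],[0,0,0]]])

```text
clock: 2.22
tool_pos: [0.4659, 0.0002, 0.3605]
eef_rot: [0.392, 0.92, 0.0, -0.0]
contact_force: [0.7, 0.8, 0.6]
opening: 1.003
finger_force: 0.0
```

```bash
python3 - <<'E'
from m import *
w=snap("wrist","w1.png");print(T(),w["fx"],w["cx"],w["cy"],w["k1"])
E
```

```text
[[-0.6927  0.7212 -0.0001  0.4659]
 [ 0.7212  0.6927  0.0007  0.0001]
 [ 0.0006  0.0004 -1.      0.3605]
 [ 0.      0.      0.      1.    ]] 339.93654819057684 315.61464364665505 241.59556447036948 -0.019467871517889125
```

View pics/w1.png

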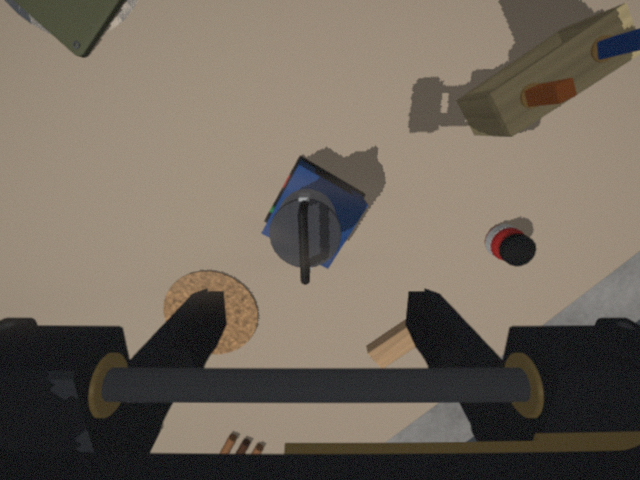

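The wrist view shows the canister centred at about (306,230). The black crossbar runs almost vertically from about (304,203) to (305,282).

```bash
python3 - <<'E'
from m import *
a=snap("scene");b=snap("top");w=snap("wrist")
dk=lambda B,G,R:(B<40)&(G<40)&(R<40)
c,st,cn=blob(w,lambda B,G,R:(B<28)&(G<28)&(R<28),(285,185,330,300));print(c,st,cv2.minAreaRect(cn))
g=w["img"].max(2)
for y in(215,235,255,275):print(y,g[y,292:320])
print(g[270:290,305],g[190:215,304])
p=(358.4,299.6);q=(329.9,327.9)
print("far",tri((b,p),(w,(305,281))),tri((b,p),(a,(238.3,187))))
print("near",tri((b,q),(w,(304,203))),tri((b,q),(a,(246.5,167))))
# demag centre from plane; canister lid circle
for v in(197,203,209):print(plane(w,(304,v),.21),plane(w,(305,281),.21))
E
```

```text
[303.7778 206.3704] [300 202   8  10  27] ((303.8529052734375, 206.41177368164062), (7.374438762664795, 6.6884446144104), 30.963756561279297)
215 [72 70 70 72 72 64 46 37 36 45 41 37 41 30 28 39 63 66 75 66 72 70 68 68
 70 68 65 58]
235 [75 74 75 73 72 77 65 49 38 44 49 47 43 35 39 38 43 64 68 70 69 68 70 69
 71 72 70 67]
255 [76 75 77 78 77 75 79 67 56 54 55 59 53 52 55 51 53 58 72 74 73 69 68 66
 62 59 58 57]
275 [158 159 158 157 157 160 163 156 126  80  45  46  45  49  32  42  39  66
 117 150 157 160 157 160 157 158 157 161]
[ 40  52  46  47  42  49  42  47  46  38  43  41  39  74 130 156 156 160
 159 158] [ 73  73  80  85  87  80 105 149 159 126  75  41  30  35  30  32  27  19
  25  30  34  28  36  30  34]
far (array([ 0.5075, -0.0619,  0.2069]), [np.float64(0.00034951695891822826), np.float64(0.00034951695891825515)]) (array([ 0.5075, -0.0598,  0.2147]), [np.float64(0.002158494894709266), np.float64(0.0021584948947092585)])
near (array([ 0.454 , -0.006 ,  0.1716]), [np.float64(0.0011150480190519193), np.float64(0.001115048019051998)]) (array([ 0.4537, -0.0051,  0.2064]), [np.float64(0.0005114412326533115), np.float64(0.0005114412326533115)])
[0.4441 0.0047 0.21  ] [ 0.5068 -0.0605  0.21  ]
[0.4482 0.0004 0.21  ] [ 0.5068 -0.0605  0.21  ]
[ 0.4523 -0.004   0.21  ] [ 0.5068 -0.0605  0.21  ]
```

```bash
python3 - <<'E'
from m import *
w=snap("wrist")
A=[plane(w,(u,v),.21) for u,v in((302.8,215),(303.8,235),(304.8,255),(305.3,275))]
d=A[-1]-A[0];yaw=np.arctan2(d[1],d[0]);print(A,np.degrees(yaw))
r=R.from_euler("z",np.radians(-46.2)+np.pi)*R.from_euler("x",np.pi)
print(plan([.480,-.033,.26],r),plan([.480,-.033,.19],r))
E
```

```text
[array([ 0.4557, -0.0096,  0.21  ]), array([ 0.4708, -0.0242,  0.21  ]), array([ 0.4864, -0.0393,  0.21  ]), array([ 0.5023, -0.0555,  0.21  ])] -44.595239843336024
(array([-0.1094, -0.0407,  0.3351]), array([ 0.0001, -0.    , -0.0003])) (array([-0.1094, -0.0407,  0.5684]), array([ 0.0001, -0.    , -0.0003]))
```

send_rows(targets=[[[-0.11,-0.041,0.1],[0,0,-0.004]],[[-0.11,-0.041,0.2],[0,0,-0.004]],[[-0.11,-0.041,0.3],[0,0,-0.004]],[[-0.11,-0.041,0.3],[0,0,-0.004]],[[-0.11,-0.041,0.3],[0,0,-0.004]]])

```text
clock: 3.1
tool_pos: [0.4809, -0.0338, 0.2714]
eef_rot: [0.387, 0.922, 0.0, 0.001]
contact_force: [0.4, 0.2, 0.7]
opening: 0.998
finger_force: 0.0
```

```bash
python3 - <<'E'
from m import *
w=snap("wrist","w2.png");t=T();print(t)
g=w["img"].max(2)
for P in([.480,-.033,.21],[.5065,-.0605,.21],[.4537,-.005,.21]):
    u,v=proj(w,P);print(u,v,g[int(v),int(u)-22:int(u)+22])
r=R.from_euler("z",np.radians(-45.4)+np.pi)*R.from_euler("x",np.pi)
print(plan([.480,-.033,.19],r))
E
```

```text
[[-0.6997  0.7144  0.0025  0.4811]
 [ 0.7144  0.6997  0.0001 -0.0338]
 [-0.0017  0.0019 -1.      0.2717]
 [ 0.      0.      0.      1.    ]]
316.5876692060949 243.4206386118689 [79 81 77 76 74 73 77 76 73 75 76 74 75 75 74 56 45 39 38 36 45 44 44 36
 36 32 37 35 41 67 74 71 70 71 75 73 75 74 67 74 66 55 38 45]
316.1427588949415 289.3905200190574 [163 164 164 160 163 158 165 165 168 164 163 162 166 163 164 166 152  97
  48  42  42  45  43  45  35  31  29  36  80 143 159 164 164 162 165 165
 164 166 163 163 164 166 163 167]
317.7674689394546 192.51959814805969 [80 73 74 75 72 73 75 74 73 77 78 71 75 66 51 43 36 42 37 37 41 43 43 38
 39 37 46 62 72 70 75 75 75 75 74 74 73 72 58 52 48 49 50 51]
(array([ 0.005 , -0.0014,  0.2724]), array([ 0.0006,  0.0005, -0.0011]))
```

View pics/w2.png

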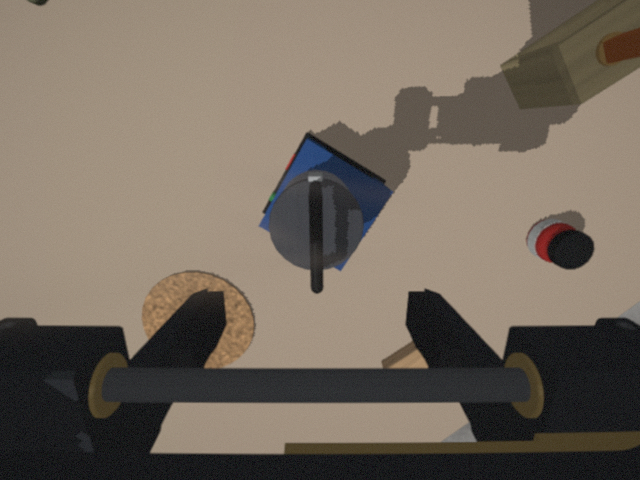

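The bar lies centred between the fingers (column 316, rows 185–290), which matches the prediction. I'll descend and grip.

send_rows(targets=[[[0.003,-0.001,0.1],[0,0,0]],[[0.003,-0.001,0.2],[0,0,0]],[[0.003,-0.001,0.27],[0,0,0]],[[0.003,-0.001,0.27],[0,0,0]],[[0.003,-0.001,0.27],[0,0,0]]])

```text
clock: 3.78
tool_pos: [0.4804, -0.0335, 0.1908]
eef_rot: [0.388, 0.922, 0.001, 0.001]
contact_force: [-0.7, 0.6, -0.5]
opening: 1.0
finger_force: 0.0
```

send_rows(targets=[[[0,0,0],[0,0,0]],[[0,0,0],[0,0,0]],[[0,0,0],[0,0,0]],[[0,0,0],[0,0,0]],[[0,0,0],[0,0,0]],[[0,0,0],[0,0,0]],[[0,0,0],[0,0,0]],[[0,0,0],[0,0,0]]], fingers=0, newtons=50)

```text
clock: 4.78
tool_pos: [0.4792, -0.0334, 0.1894]
eef_rot: [0.388, 0.922, 0.0, -0.0]
contact_force: [-0.2, 0.7, 0.2]
opening: 0.112
finger_force: 0.0
```

send_rows(targets=[[[0,0,0],[0,0,0]],[[0,0,0],[0,0,0]],[[0,0,0],[0,0,0]]])

```text
clock: 5.15
tool_pos: [0.4793, -0.0335, 0.1895]
eef_rot: [0.388, 0.922, 0.0, -0.0]
contact_force: [0.4, -0.2, 0.2]
opening: 0.004
finger_force: 0.0
```

```bash
python3 - <<'E'
from m import *
w=snap("wrist");a=snap("scene");t=T();print(t,get_state()["contact_force"])
cv2.imwrite("pics/d.png",np.hstack([w["img"][100:420,170:470],cv2.resize(a["img"][140:300,150:350],(400,320))]))
E
```

```text
[[-0.6995  0.7146 -0.      0.4793]
 [ 0.7146  0.6995  0.0001 -0.0335]
 [ 0.0001  0.0001 -1.      0.1895]
 [ 0.      0.      0.      1.    ]] [-0.0221  0.239   0.8402]
```

View pics/d.png

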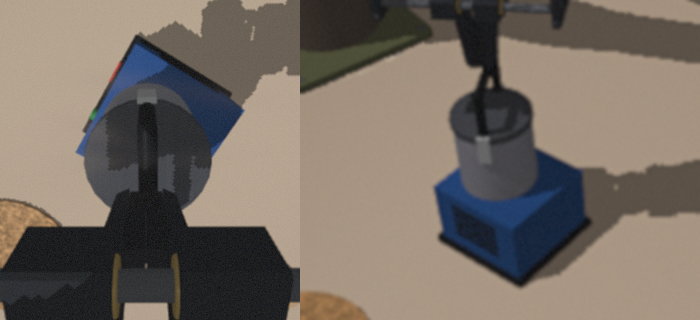

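The wrist crop shows the shut fingers over the bar. The scene crop shows the fingertips ending near the handle's top, possibly just above it. I'll check where the TCP should appear.

```bash
python3 - <<'E'
from m import *
w=snap("wrist");a=snap("scene");b=snap("top");t=T();p=t[:3,3];print(get_state()["opening"],get_state()["finger_force"])
for n,d in(("w",w),("a",a),("b",b)):print(n,proj(d,p),"bar",proj(d,[.48,-.033,.21]),[proj(d,q) for q in([.5065,-.0605,.21],[.4537,-.005,.21])])
A=cv2.resize(a["img"][130:215,200:300],(600,510),interpolation=2);cv2.circle(A,tuple(int(i) for i in (proj(a,p)-[200,130])*6),3,(0,0,255),-1)
cv2.imwrite("pics/e.png",A)
g=w["img"].max(2);print([ (v,g[v,300:335:2].tolist()) for v in(280,290,296,300,305,310)])
E
```

```text
-0.00030252954995250346 0.0
w [317.1719 279.7826] bar [318.9608 296.7762] [array([318.2034, 357.8593]), array([320.8413, 226.0284])]
a [242.2631 185.4591] bar [241.4591 176.9915] [array([236.8407, 189.077 ]), array([246.1026, 165.5098])]
b [343.834  314.8415] bar [343.808  313.7868] [array([357.675 , 299.8197]), array([329.5864, 327.7097])]
[(280, [81, 81, 80, 80, 53, 31, 28, 20, 26, 30, 35, 29, 27, 27, 75, 78, 78, 76]), (290, [72, 75, 79, 76, 56, 25, 22, 23, 26, 28, 33, 31, 30, 29, 68, 75, 60, 29]), (296, [30, 32, 26, 32, 38, 31, 30, 29, 27, 28, 32, 30, 29, 28, 31, 35, 37, 26]), (300, [35, 31, 26, 27, 33, 34, 24, 31, 30, 31, 28, 36, 27, 28, 30, 28, 33, 29]), (305, [27, 23, 29, 31, 32, 32, 23, 31, 24, 25, 31, 29, 34, 36, 26, 25, 28, 29]), (310, [28, 30, 32, 34, 32, 30, 26, 27, 20, 33, 28, 19, 28, 26, 32, 25, 31, 21])]
```

View pics/e.png

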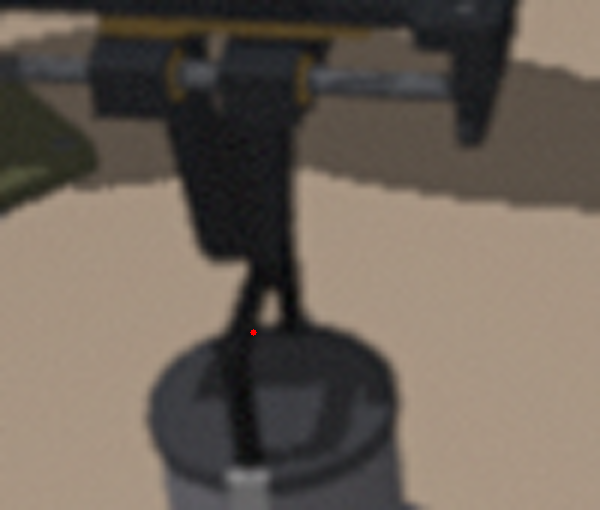

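The scene crop shows the finger ends at about crop y=258, while the reported TCP projects to y=332. The real tips are therefore about 32 mm short of the reported TCP, just above the bar. The tip spacing in the wrist view (185 px for 88 mm) gives the same offset. I'll open the fingers and descend 28 mm further while watching the force.

send_rows(targets=[[[0,0,0],[0,0,0]],[[0,0,0],[0,0,0]],[[0,0,0],[0,0,0]],[[0,0,0],[0,0,0]],[[0,0,0],[0,0,0]],[[0,0,0],[0,0,0]],[[0,0,0],[0,0,0]],[[0,0,0],[0,0,0]]], fingers=1)

```text
clock: 6.4
tool_pos: [0.4793, -0.0335, 0.1895]
eef_rot: [0.388, 0.922, 0.0, -0.0]
contact_force: [0.5, 0.1, -0.7]
opening: 0.887
finger_force: 0.0
```

send_rows(targets=[[[0,0,0.02],[0,0,0]],[[0,0,0.04],[0,0,0]],[[0,0,0.06],[0,0,0]],[[0,0,0.06],[0,0,0]]])

```text
clock: 6.9
tool_pos: [0.4788, -0.0334, 0.1709]
eef_rot: [0.388, 0.922, -0.0, -0.001]
contact_force: [0.2, 0.1, -0.2]
opening: 0.999
finger_force: 0.0
```

```bash
python3 - <<'E'
from m import *
s=get_state();print(s["tool_pos"],s["opening"],s["contact_force"])
w=snap("wrist","w3.png");g=w["img"].max(2)
M=np.array(w["T_tool_cam"])
for z in(0,-.02,-.03,-.035):
    d=dict(w);d["M"]=M;print(z,[proj(d,[x,y,z]).round(1) for x,y in((.009,-.044),(.009,.044))])
for v in(284,288,292,296,300):
    r=(g[v]<45); print(v,[i for i in range(150,480) if r[i]!=r[i-1]])
a=snap("scene");cv2.imwrite("pics/f.png",np.hstack([w["img"][180:420,170:470],cv2.resize(a["img"][130:210,190:290],(300,240))]))
E
```

```text
[ 0.4788 -0.0334  0.1709] 0.9985279717817406 [ 0.1984  0.1345 -0.2341]
0 [array([240.2, 265.4]), array([394.2, 265.4])]
-0.02 [array([232.1, 280.3]), array([402.6, 280.3])]
-0.03 [array([227.3, 289. ]), array([407.6, 289. ])]
-0.035 [array([224.7, 293.8]), array([410.3, 293.8])]
284 [308, 329, 349, 350, 361, 362]
288 [309, 329]
292 [309, 330, 410, 419, 420, 433]
296 [309, 329, 409, 441]
300 [196, 198, 199, 202, 207, 210, 212, 213, 215, 216, 220, 223, 309, 330, 355, 356, 409, 444]
```

View pics/f.png

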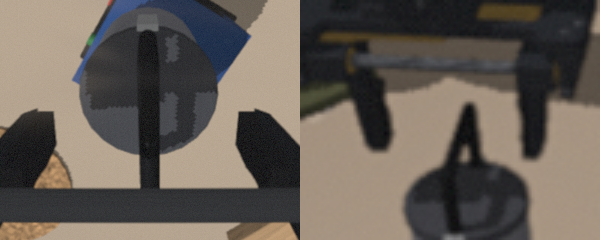

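The tips are at tool z of about −0.033 (right tip at column 409.5, row about 291), and they now straddle the bar. I'll go 13 mm lower so the pads centre on it.

send_rows(targets=[[[0,0,0.02],[0,0,0]],[[0,0,0.043],[0,0,0]],[[0,0,0.043],[0,0,0]]])

```text
clock: 7.38
tool_pos: [0.4788, -0.0334, 0.158]
eef_rot: [0.388, 0.922, -0.0, -0.001]
contact_force: [0.1, 0.1, -0.3]
opening: 0.999
finger_force: 0.0
```

send_rows(targets=[[[0,0,0],[0,0,0]],[[0,0,0],[0,0,0]],[[0,0,0],[0,0,0]],[[0,0,0],[0,0,0]],[[0,0,0],[0,0,0]],[[0,0,0],[0,0,0]],[[0,0,0],[0,0,0]],[[0,0,0],[0,0,0]],[[0,0,0],[0,0,0]],[[0,0,0],[0,0,0]]], fingers=0, newtons=55)

```text
clock: 8.62
tool_pos: [0.4795, -0.0333, 0.1585]
eef_rot: [0.388, 0.922, 0.0, 0.0]
contact_force: [0.3, 1.1, -2.0]
opening: 0.085
finger_force: 54.3
```

send_rows(targets=[[[0,0,-0.03],[0,0,0]],[[0,0,-0.07],[0,0,0]],[[0,0,-0.12],[0,0,0]],[[0,0,-0.16],[0,0,0]],[[0,0,-0.16],[0,0,0]],[[0,0,-0.16],[0,0,0]]])

```text
clock: 9.38
tool_pos: [0.4789, -0.0334, 0.2064]
eef_rot: [0.388, 0.922, -0.0, -0.0]
contact_force: [-0.5, 0.2, -3.5]
opening: 0.079
finger_force: 54.6
```

```bash
python3 - <<'E'
from m import *
s=get_state();print(s["tool_pos"],s["opening"],s["finger_force"],s["contact_force"],s["moment"])
r=R.from_quat([.388,.9217,0,0])
p=s["tool_pos"];q=[p[0]+.0146,p[1]-.267,p[2]];print(plan(q,r),plan([q[0],q[1],.0855],r))
E
```

```text
[ 0.4789 -0.0334  0.2064] 0.07884164916119485 54.553182721138 [-0.4814  0.1797 -3.5379] [-0.0279  0.0344  0.0082]
(array([-0.67  , -0.5879, -0.0001]), array([-0.0001, -0.0002,  0.0003])) (array([-0.6702, -0.5877,  0.4029]), array([-0.0001, -0.0002,  0.0003]))
```

send_rows(targets=[[[-0.03,-0.027,0],[0,0,0]],[[-0.1,-0.09,0],[0,0,0]],[[-0.19,-0.17,0],[0,0,0]],[[-0.28,-0.25,0],[0,0,0]],[[-0.37,-0.33,0],[0,0,0]],[[-0.46,-0.41,0],[0,0,0]],[[-0.55,-0.49,0],[0,0,0]],[[-0.61,-0.545,0],[0,0,0]],[[-0.65,-0.575,0],[0,0,0]],[[-0.67,-0.588,0],[0,0,0]],[[-0.67,-0.588,0],[0,0,0]],[[-0.67,-0.588,0],[0,0,0]]])

```text
clock: 10.88
tool_pos: [0.494, -0.2991, 0.2064]
eef_rot: [0.387, 0.922, 0.0, -0.0]
contact_force: [0.6, 0.0, -4.2]
opening: 0.08
finger_force: 54.5
```

```bash
python3 - <<'E'
from m import *
s=get_state();print(s["tool_pos"],s["opening"],s["contact_force"])
a=snap("scene");b=snap("top","t1.png")
# demag bore from top view: white ring
c,st,cn=blob(b,lambda B,G,R:(B>60)&(B>R*1.6+10),(290,270,390,360))
hull=cv2.boxPoints(cv2.minAreaRect(cn));P=np.array([plane(b,q,.08) for q in hull]);print(P,P.mean(0))
for n,d,bx in(("a",a,(215,200,300,260)),("b",b,(310,285,375,345))):
    c,st,cn=blob(d,lambda B,G,R:(np.minimum(np.minimum(B,G),R)>120)&(abs(R-B)<45),bx); e=cv2.fitEllipse(cn) if len(cn)>4 else None
    print(n,c,st,e);globals()["w"+n]=e[0]
print(tri((a,wa),(b,wb)),plane(a,wa,.08),plane(b,wb,.08))
cv2.imwrite("pics/g.png",np.hstack([cv2.resize(a["img"][140:380,60:320],(390,360)),cv2.resize(b["img"][260:370,300:510],(400,360))]))
E
```

```text
[ 0.494  -0.2991  0.2064] 0.0795735701095849 [ 0.6395  0.041  -4.2292]
[[ 0.5308  0.0381  0.08  ]
 [ 0.5579 -0.0693  0.08  ]
 [ 0.4501 -0.0956  0.08  ]
 [ 0.4236  0.0108  0.08  ]] [ 0.4906 -0.029   0.08  ]
a [253.961  212.7411] [ 215  200   85   60 1692] ((253.68357849121094, 228.7777099609375), (66.67620849609375, 89.26275634765625), 78.98746490478516)
b [340.8525 312.4262] [334 306  15  14  61] ((340.8830261230469, 312.4562072753906), (13.244731903076172, 13.702256202697754), 100.41354370117188)
(array([ 0.4918, -0.029 ,  0.0819]), [np.float64(0.0008147845971075302), np.float64(0.0008147845971075745)]) [ 0.4902 -0.0272  0.08  ] [ 0.4915 -0.0297  0.08  ]
```

View pics/g.png

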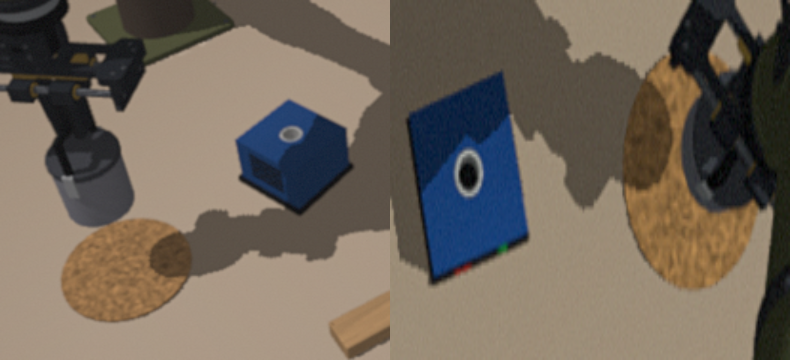

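The canister hangs upright over the mat. The bore is visible at scene (254,229) and top (341,312.5). I'll lower the canister.

send_rows(targets=[[[0,0,0.06],[0,0,0]],[[0,0,0.14],[0,0,0]],[[0,0,0.22],[0,0,0]],[[0,0,0.3],[0,0,0]],[[0,0,0.35],[0,0,0]],[[0,0,0.38],[0,0,0]],[[0,0,0.39],[0,0,0]],[[0,0,0.4],[0,0,0]],[[0,0,0.4],[0,0,0]]])

```text
clock: 12.1
tool_pos: [0.4941, -0.3006, 0.0869]
eef_rot: [0.388, 0.922, 0.0, 0.0]
contact_force: [-0.1, 0.1, -4.4]
opening: 0.077
finger_force: 54.5
```

send_rows(targets=[[[0,0,0.004],[0,0,0]],[[0,0,0.008],[0,0,0]],[[0,0,0.01],[0,0,0]],[[0,0,0.01],[0,0,0]]])

```text
clock: 12.6
tool_pos: [0.4938, -0.3005, 0.0835]
eef_rot: [0.388, 0.922, 0.0, -0.0]
contact_force: [-0.0, -0.7, -4.3]
opening: 0.075
finger_force: 54.5
```

send_rows(targets=[[[0,0,0.004],[0,0,0]],[[0,0,0.008],[0,0,0]],[[0,0,0.008],[0,0,0]]])

```text
clock: 12.98
tool_pos: [0.494, -0.3007, 0.0832]
eef_rot: [0.388, 0.922, -0.0, 0.001]
contact_force: [-4.6, 2.3, 12.7]
opening: 0.088
finger_force: 53.2
```

send_rows(targets=[[[0,0,-0.005],[0,0,0]],[[0,0,-0.005],[0,0,0]]])

```text
clock: 13.22
tool_pos: [0.4939, -0.3006, 0.0832]
eef_rot: [0.388, 0.922, 0.0, 0.0]
contact_force: [-0.7, 2.1, 5.6]
opening: 0.082
finger_force: 53.4
```

send_rows(targets=[[[0,0,0],[0,0,0]],[[0,0,0],[0,0,0]],[[0,0,0],[0,0,0]],[[0,0,0],[0,0,0]],[[0,0,0],[0,0,0]],[[0,0,0],[0,0,0]]], fingers=1)

```text
clock: 13.98
tool_pos: [0.4939, -0.3005, 0.0826]
eef_rot: [0.388, 0.922, 0.0, 0.0]
contact_force: [-0.2, -0.3, 0.6]
opening: 0.743
finger_force: 0.0
```

send_rows(targets=[[[0,0,-0.05],[0,0,0]],[[0,0,-0.15],[0,0,0]],[[0,0,-0.3],[0,0,0]],[[0,0,-0.5],[0,0,0]],[[0,0,-0.7],[0,0,0]],[[0,0,-0.9],[0,0,0]],[[0,0,-0.9],[0,0,0]]])

```text
clock: 14.85
tool_pos: [0.4961, -0.3021, 0.3589]
eef_rot: [0.388, 0.922, -0.001, 0.006]
contact_force: [0.1, 0.3, -1.0]
opening: 1.002
finger_force: 0.0
```

```bash
python3 - <<'E'
from m import *
a=snap("scene","s2.png");w=snap("wrist","w4.png")
c,st,cn=blob(a,lambda B,G,R:(R-B>55)&(R>G+20),(90,270,200,360));print(st)
# plan: tool over rack; rack yaw
P=np.array([[0.5604,0.3987],[0.6244,0.3878],[0.5898,0.2199],[0.527,0.2317]])
d=P[0]-P[3]+P[1]-P[2];yaw=np.degrees(np.arctan2(d[1],d[0]));print("rack y-axis dir",yaw,P.mean(0));print(get_state()["clock"],T())
cv2.imwrite("pics/i.png",np.hstack([cv2.resize(a["img"][200:380,60:320],(400,277)),cv2.resize(w["img"],(370,277))]))
E
```

```text
[ 101  304   85   50 1745]
rack y-axis dir 78.52237304039225 [0.5754 0.3095]
14.95 [[-0.6995  0.7146  0.0012  0.4936]
 [ 0.7146  0.6995 -0.0004 -0.3004]
 [-0.0011  0.0006 -1.      0.3535]
 [ 0.      0.      0.      1.    ]]
```

View pics/i.png

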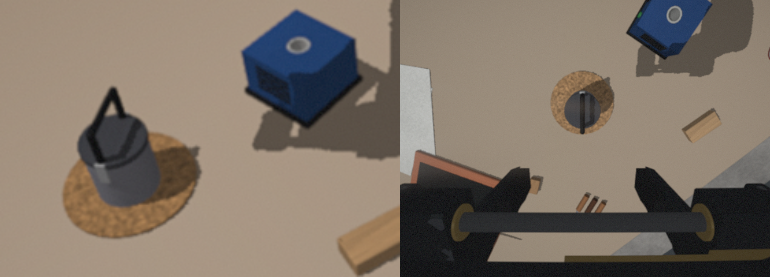

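The canister stands upright on the mat, well inside its edge (crop 80–195 by 135–235). Next I'll look at the bore and then the scriber with the wrist camera, using numbers only.

send_rows(targets=[[[0.1,0.1,0],[0,0,0.05]],[[0.23,0.22,0],[0,0,0.1]],[[0.36,0.34,0],[0,0,0.15]],[[0.49,0.46,0],[0,0,0.2]],[[0.6,0.57,0],[0,0,0.25]],[[0.653,0.626,0],[0,0,0.3]],[[0.653,0.626,0],[0,0,0.314]],[[0.653,0.626,0],[0,0,0.314]],[[0.653,0.626,0],[0,0,0.314]]])

```text
clock: 16.08
tool_pos: [0.4903, -0.0296, 0.3519]
eef_rot: [0.778, 0.628, -0.001, -0.001]
contact_force: [-0.5, 0.4, -1.1]
opening: 0.999
finger_force: 0.0
```

```bash
python3 - <<'E'
from m import *
w=snap("wrist","w5.png");print(T(),get_state()["clock"])
b=snap("top")
u=proj(w,[.491,-.029,.08]);x,y=u.astype(int);print(u)
im=w["img"].astype(int)
m=((im.min(2)>95)&(im.max(2)-im.min(2)<40)).astype(np.uint8);k=np.zeros_like(m);k[y-25:y+25,x-25:x+25]=1
n,l,st,c=cv2.connectedComponentsWithStats(m*k);print(st,c)
dk=((im.max(2)<80)).astype(np.uint8)*k;n,l,st2,c2=cv2.connectedComponentsWithStats(dk);print(st2,c2)
i=1+np.argmax(st[1:,4]);cn=max(cv2.findContours((cv2.connectedComponentsWithStats(m*k)[1]==i).astype(np.uint8),0,1)[0],key=cv2.contourArea);e=cv2.fitEllipse(cn);print(e,plane(w,e[0],.08))
print(im[y-16:y+17:2,x-20:x+20:2].max(2))
u,v=e[0];print("tri",tri((w,(u,v)),(b,(340.88,312.46))))
E
```

```text
[[ 0.2104  0.9776 -0.0013  0.4905]
 [ 0.9776 -0.2104 -0.0001 -0.0296]
 [-0.0004 -0.0013 -1.      0.3521]
 [ 0.      0.      0.      1.    ]] 16.125
[316.977  192.0712]
[[     0      0    640    480 306968]
 [   304    181     24     24    232]] [[319.5027 239.5355]
 [315.8836 192.5129]]
[[     0      0    640    480 307107]
 [   310    185     14      9     88]
 [   309    192      1      1      1]
 [   309    194      1      1      1]
 [   312    194      1      1      1]
 [   322    196      1      1      1]
 [   318    199      1      1      1]] [[319.5011 239.5153]
 [315.8977 188.6364]
 [309.     192.    ]
 [309.     194.    ]
 [312.     194.    ]
 [322.     196.    ]
 [318.     199.    ]]
((315.8280029296875, 192.48526000976562), (22.800580978393555, 23.256681442260742), 5.941187381744385) [ 0.4894 -0.0292  0.08  ]
[[111 109 110 111 112 109 111 109 110 106 109 108 107 111 111 107 111 114
  111 110]
 [110 113 113 111 111 109 111 112 109 112 108 111 110 108 113 111 110 109
  106 109]
 [108 111 114 111 115 111 112 112 110 111 111 108 112 111 110 107 111 111
  111 109]
 [115 114 112
[... 589 characters left out ...]
16 114 115 114 148 107  83  87  86  82  81  85  79 117 150 106 108
  108 112]
 [114 118 110 114 116 143 147  95  87  83  84  89  82 102 152 122 110 110
  114 111]
 [117 116 116 114 115 114 154 146 102  90  81  92 117 143 135 107 110 116
  112 111]
 [115 113 113 113 119 113 121 140 159 150 147 155 156 135 110 115 114 112
  113 112]
 [118 113 117 116 112 117 113 110 123 130 128 129 111 112 111 112 110 110
  111 111]
 [114 118 116 117 118 117 114 120 114 112 118 114 116 114 113 114 108 116
  115 114]
 [116 115 119 117 116 116 119 116 116 111 117 115 118 109 111 113 115 117
  116 113]]
tri (array([ 0.4904, -0.0291,  0.084 ]), [np.float64(0.001023172352376794), np.float64(0.0010231723523766445)])
```

send_rows(targets=[[[0.15,0.005,0],[0,0,0]],[[0.33,0.01,0],[0,0,0]],[[0.52,0.015,0],[0,0,0]],[[0.7,0.02,0],[0,0,0]],[[0.8,0.025,0],[0,0,0]],[[0.8,0.025,0],[0,0,0]],[[0.8,0.025,0],[0,0,0]]])

```text
clock: 17.05
tool_pos: [0.5488, 0.2019, 0.3526]
eef_rot: [0.778, 0.628, -0.001, 0.0]
contact_force: [0.6, -0.7, 0.2]
opening: 0.997
finger_force: 0.0
```

```bash
cat > sc.py <<'E'
from m import *
blue=lambda B,G,R:(B>60)&(B>R*1.8+20)&(B>G*1.4)
def handle(w,P):
    u,v=proj(w,P).astype(int);r=45
    return blob(w,blue,(max(u-r,0),max(v-r,0),u+r,v+r))
E
python3 - <<'E'
from sc import *
w=snap("wrist","w6.png");print(T()[:3,3])
c,st,cn=handle(w,[.586,.354,.14]);print(proj(w,[.586,.354,.165]),proj(w,[.586,.354,.109]),c,st,cv2.minAreaRect(cn),cv2.approxPolyDP(cn,2.5,True).reshape(-1,2).tolist())
r=R.from_quat([.778,.628,0,0]);print(plan([.586,.354,.28]))
E
```

```text
[0.5488 0.2016 0.3528]
[320.8019  46.7258] [320.0189  57.9803] [318.9741  51.8942] [309  36  22  33 501] ((318.6730651855469, 52.13460922241211), (18.63102912902832, 29.809648513793945), 11.309932708740234) [[314, 36], [310, 63], [324, 68], [330, 41]]
(array([0.5231, 0.013 , 0.242 ]), None)
```

send_rows(targets=[[[0.15,0.004,0.05],[0,0,0]],[[0.32,0.008,0.15],[0,0,0]],[[0.46,0.012,0.24],[0,0,0]],[[0.523,0.013,0.24],[0,0,0]],[[0.523,0.013,0.24],[0,0,0]],[[0.523,0.013,0.24],[0,0,0]]])

```text
clock: 17.85
tool_pos: [0.5864, 0.3539, 0.2815]
eef_rot: [0.779, 0.627, 0.0, 0.001]
contact_force: [-0.3, -0.8, 0.2]
opening: 0.995
finger_force: 0.0
```

```bash
python3 - <<'E'
from sc import *
w=snap("wrist","w7.png");print(T(),get_state()["clock"])
c,st,cn=handle(w,[.586,.354,.14]);print(proj(w,[.586,.354,.165]),proj(w,[.586,.354,.109]),c,st,cv2.minAreaRect(cn))
for e in(1.5,2.5,4):print(cv2.approxPolyDP(cn,e,True).reshape(-1,2).tolist())
x,y,ww,h=st[:4]
g=w["img"].astype(int)
print("blue");print(g[y-4:y+h+6:3,x-6:x+ww+6:3,0]);print("red");print(g[y-4:y+h+6:3,x-6:x+ww+6:3,2])
# rack top board contour and rack yaw
u,v=c.astype(int)
c2,st2,cn2=blob(w,lambda B,G,R:(R-B>25)&(R>60)&(G>R*.75),(0,0,640,300));print("rack",st2,cv2.minAreaRect(cn2))
E
```

```text
[[ 0.213   0.977   0.0013  0.5864]
 [ 0.977  -0.213  -0.0006  0.354 ]
 [-0.0004  0.0014 -1.      0.2817]
 [ 0.      0.      0.      1.    ]] 17.9
[316.0453 223.8272] [315.8497 209.5934] [314.198 223.165] [303 212  24  23 394] ((314.0882568359375, 223.1470947265625), (20.615528106689453, 19.645383834838867), 14.03624439239502)
[[307, 212], [303, 229], [321, 234], [326, 218], [322, 215]]
[[307, 212], [303, 229], [321, 234], [326, 218]]
[[307, 212], [303, 229], [321, 234], [326, 218]]
blue
[[102 108  74  66  69  72  71  71  69  75  78 110]
 [103 109  80  71  72  70  72  72  70  69  82 108]
 [107 108  82  99 134 118 104  83  76  70  85 109]
 [102 112 102 121 140 143 142 138 136 118  94 107]
 [106 111  87 137 141 141 142 142 143 142 106 109]
 [103 108  92 145 142 144 141 140 143 137 100 110]
 [105 108 102 147 144 147 148 149 144 128 102 109]
 [104 106 124 148 146 148 147 148 146 108 103 109]
 [102 107 115 135 143 147 151 150 149 101 100 107]
 [105 109 117 113 107 105 111 137 131  97 102 110]
 [108 109 113 110 105 104 105 110 104 104 103 109]]
red
[[151 160 168  59  33  37  35  34  32  39 145 162]
 [152 162 170  46  29  37  36  32  37  28 148 160]
 [156 162 161  38  48  43  46  38  37  33 125 160]
 [151 162 135  47  54  58  55  51  54  44  98 160]
 [155 163 105  54  53  49  54  52  53  53 124 160]
 [152 162  91  58  54  56  54  49  52  49 149 162]
 [154 161  60  59  57  60  58  60  51  63 152 161]
 [156 159  57  59  56  58  56  57  53  90 151 159]
 [152 159 138  90  63  56  61  61  58 136 150 161]
 [156 160 168 164 155 146 125  87  77 146 152 162]
 [157 160 168 163 154 150 156 160 156 151 151 161]]
rack [    89      0    497    300 114720] ((337.0, 149.5), (299.0, 496.0), 90.0)
```

```bash
python3 - <<'E'
from sc import *
w=snap("wrist");im=w["img"].astype(int)
top=lambda B,G,R:(B>115)&(B>R*1.8)
c,st,cn=blob(w,top,(290,195,345,250));r=cv2.minAreaRect(cn);print(c,st,r)
for z in(.155,.169):print(plane(w,r[0],z))
bx=np.array([plane(w,q,.169) for q in cv2.boxPoints(r)]);d=np.diff(bx,axis=0);print(np.degrees(np.arctan2(d[:,1],d[:,0])),np.linalg.norm(d,axis=1))
y=T()[:3,1];print("tool y",np.degrees(np.arctan2(y[1],y[0])))
b=snap("top");a=snap("scene")
ct,s,_=blob(b,lambda B,G,R:(B>100)&(B>R*1.8+20),(140,255,180,285));print(ct,s,tri((w,r[0]),(b,ct)))
E
```

```text
[314.3937 224.2178] [303 214  24  22 381] ((314.44122314453125, 224.23532104492188), (20.372989654541016, 18.675243377685547), 14.03624439239502)
[0.5839 0.3513 0.155 ]
[0.5847 0.3551 0.169 ]
[  63.5611  -26.7464 -115.3822] [0.0172 0.018  0.0173]
tool y -12.283400346515933
[155.3373 266.4458] [150 261  12  12  83] (array([0.5853, 0.3532, 0.1631]), [np.float64(0.0009569925500952779), np.float64(0.0009569925500949942)])
```

send_rows(targets=[[[0,-0.005,0.07],[0,0,0.04]],[[0,-0.005,0.14],[0,0,0.08]],[[0,-0.005,0.2],[0,0,0.08]],[[0,-0.005,0.2],[0,0,0.08]],[[0,-0.005,0.2],[0,0,0.08]]])

```text
clock: 18.68
tool_pos: [0.5847, 0.3568, 0.2218]
eef_rot: [0.851, 0.526, 0.001, -0.0]
contact_force: [-0.2, 0.5, -0.5]
opening: 1.001
finger_force: 0.0
```

```bash
python3 - <<'E'
from sc import *
w=snap("wrist","w8.png");t=T();print(t,get_state()["clock"])
u,v=proj(w,[.5847,.354,.165]).astype(int);print(u,v)
top=lambda B,G,R:(B>115)&(B>R*1.8)
c,st,cn=blob(w,top,(u-40,v-40,u+40,v+40));r=cv2.minAreaRect(cn);print(c,st,r)
P=plane(w,r[0],.165);print(P, t[:3,:3].T@(P-t[:3,3])/.3)
bx=np.array([plane(w,q,.165) for q in cv2.boxPoints(r)]);d=np.diff(bx,axis=0);print(np.degrees(np.arctan2(d[:,1],d[:,0])),np.linalg.norm(d,axis=1))
y=t[:3,1];print("tool y",np.degrees(np.arctan2(y[1],y[0])))
cr=blob(w,lambda B,G,R:(R>120)&(R>B*2.2)&(G<R*.6),(0,0,640,480));print("orange",cr[0],cr[1])
E
```

```text
[[ 0.4468  0.8946  0.0018  0.5848]
 [ 0.8946 -0.4468  0.0012  0.3569]
 [ 0.0019  0.0011 -1.      0.222 ]
 [ 0.      0.      0.      1.    ]] 18.725
318 248
[318.0663 248.4199] [306 238  25  22 543] ((318.0, 248.5), (21.0, 24.0), 90.0)
[0.5845 0.3543 0.165 ] [-0.0086  0.0027  0.1899]
[ -26.5843 -115.777   153.4064] [0.0175 0.0165 0.0179]
tool y -26.54046987006404
orange [346.7641 348.0246] [335 338  23  20 284]
```

send_rows(targets=[[[-0.008,0.003,0.1],[0,0,0]],[[-0.008,0.003,0.2],[0,0,0]],[[-0.008,0.003,0.3],[0,0,0]],[[-0.008,0.003,0.38],[0,0,0]],[[-0.008,0.003,0.42],[0,0,0]],[[-0.008,0.003,0.45],[0,0,0]],[[-0.008,0.003,0.45],[0,0,0]],[[-0.008,0.003,0.45],[0,0,0]]])

```text
clock: 19.73
tool_pos: [0.5845, 0.3546, 0.0867]
eef_rot: [0.85, 0.526, 0.001, -0.0]
contact_force: [0.0, 0.8, 0.5]
opening: 0.999
finger_force: 0.0
```

send_rows(targets=[[[0,0,0],[0,0,0]],[[0,0,0],[0,0,0]],[[0,0,0],[0,0,0]],[[0,0,0],[0,0,0]],[[0,0,0],[0,0,0]],[[0,0,0],[0,0,0]],[[0,0,0],[0,0,0]],[[0,0,0],[0,0,0]],[[0,0,0],[0,0,0]],[[0,0,0],[0,0,0]]], fingers=0, newtons=35)

```text
clock: 20.98
tool_pos: [0.584, 0.3542, 0.0857]
eef_rot: [0.851, 0.526, 0.0, 0.0]
contact_force: [0.1, 0.0, -0.7]
opening: 0.23
finger_force: 35.0
```

send_rows(targets=[[[0,0,-0.03],[0,0,0]],[[0,0,-0.09],[0,0,0]],[[0,0,-0.17],[0,0,0]],[[0,0,-0.26],[0,0,0]],[[0,0,-0.35],[0,0,0]],[[0,0,-0.43],[0,0,0]],[[0,0,-0.49],[0,0,0]],[[0,0,-0.5],[0,0,0]],[[0,0,-0.5],[0,0,0]]])

```text
clock: 22.1
tool_pos: [0.5835, 0.3542, 0.2359]
eef_rot: [0.85, 0.526, -0.0, -0.0]
contact_force: [0.5, -0.2, -2.8]
opening: 0.222
finger_force: 35.0
```

```bash
python3 - <<'E'
from sc import *
s=get_state();t=T();print(s["tool_pos"],s["opening"],s["finger_force"],s["contact_force"],s["moment"])
w=snap("wrist","w9.png");a=snap("scene","s3.png");b=snap("top","t3.png")
# predicted tip (axis along tool z): grasp at tool z -.052, tip .124 below
tip=(t@[0,0,-.052+.124,1])[:3];col=(t@[0,0,-.052-.034,1])[:3]
for n,d in(("w",w),("a",a),("b",b)):print(n,proj(d,tip),proj(d,col),proj(d,(t@[0,0,-.052,1])[:3]))
u,v=proj(a,tip).astype(int);print(a["img"].max(2)[v-32:v+12:2,u-14:u+15])
u,v=proj(w,tip).astype(int);print(u,v);print(w["img"].max(2)[v-10:v+50:3,u-16:u+17:1])
r=R.from_quat([.8508,.5255,0,0]);print(plan([.490,-.029,.239],r))
E
```

```text
[0.5835 0.3542 0.2359] 0.22214877049378726 34.9937978759408 [ 0.5418 -0.2097 -2.7723] [-0.0666  0.137   0.0174]
w [316.724  239.0339] [318.7379 383.7924] [317.9619 327.9412]
a [417.0967 147.748 ] [425.6065  81.3041] [423.6581  96.6562]
b [154.5549 267.6684] [130.7611 255.4476] [136.3928 258.3496]
[[ 98  98 100 101  99  99 104 104 108 118 122 123 119 119 118 117 105  82
   69  69  71  85 114 120 103  96  98  99  97]
 [ 99 101 117 118 114 110 132 136 111 111 124 127 131 137 126 109  94  72
   67  70  71  80  94 100 101 106  99  98  99]
 [ 97  98 100 101  99  96 103 122 131 111 100  97 108 126 124 120 101  91
   82  72  72  82  98 102 118 140 125 102  99]
 [128 123 109 104 106 119 121 109 103 100 102 109 112 106 100  98  91  92
   86  71  73  91 100 100 103 116 132 112  99]
 [158 147 135 119 107 115 142 156 125 102 103 110 112 114 109  99  92  93
   84  74  77  96 100 100  99  99 100  99 100]
 [110 128 135 110  98  96 103 108 100  98  97  98  99 100  99  94  94  93
   82  72  81  97  99  98  98 100 100  99 100]
 [104 110 108 102  98  97  98  99  99 100  99  99  96  98  96  92  91  91
  
[... 3982 characters left out ...]
102 105 106 102
  104 104 106 105 104 101 102 100 103  97  92  91  91  94  93]
 [101  98 102 104 104 101 105 101 103 104 101 101 105 106 100  99 104 100
  102 100 100 104  98 102 104  98 100 102  98 117 157 161 123]
 [ 98 101 101 102  97  97  97  97  99  99  98  97  94  96  96  98  97  99
   98  95  98 101  99  96  95  98 102  97  99  96  97  98  97]
 [ 77  74  80  78  80  78  78  77  80  79  79  76  76  77  78  77  78  80
   78  78  75  77  80  79  81  74  78  79  77  77  78  76  80]
 [ 77  82  77  75  80  78  79  80  79  77  80  75  76  77  78  75  76  75
   77  74  78  76  78  75  79  78  71  77  75  75  75  76  79]]
(array([-1.2811,  0.2923, -0.0125]), array([-0.0003,  0.0005,  0.0004]))
```

send_rows(targets=[[[0,0.02,-0.06],[0,0,0]],[[-0.02,0.05,-0.13],[0,0,0]],[[-0.1,0.07,-0.13],[0,0,0]],[[-0.22,0.1,-0.13],[0,0,0]],[[-0.35,0.13,-0.13],[0,0,0]],[[-0.48,0.16,-0.13],[0,0,0]],[[-0.61,0.19,-0.13],[0,0,0]],[[-0.74,0.22,-0.13],[0,0,0]],[[-0.85,0.25,-0.13],[0,0,0]],[[-0.9,0.27,-0.13],[0,0,0]],[[-0.9,0.27,-0.13],[0,0,0]]])

```text
clock: 23.62
tool_pos: [0.5359, 0.076, 0.2746]
eef_rot: [0.851, 0.525, 0.0, -0.0]
contact_force: [0.2, 0.0, -1.4]
opening: 0.224
finger_force: 35.0
```

```bash
python3 - <<'E'
from m import *
r=R.from_quat([.8508,.5255,0,0]);print(T()[:3,3],plan([.490,-.029,.239],r))
E
```

```text
[0.5359 0.076  0.2746] (array([-0.3813,  0.0201,  0.1186]), array([-0.    , -0.    , -0.0002]))
```

send_rows(targets=[[[-0.08,0.005,0.03],[0,0,0]],[[-0.18,0.01,0.08],[0,0,0]],[[-0.28,0.015,0.13],[0,0,0]],[[-0.35,0.02,0.18],[0,0,0]],[[-0.38,0.02,0.23],[0,0,0]],[[-0.38,0.02,0.25],[0,0,0]],[[-0.38,0.02,0.25],[0,0,0]],[[-0.38,0.02,0.25],[0,0,0]],[[-0.38,0.02,0.25],[0,0,0]]])

```text
clock: 24.75
tool_pos: [0.4907, -0.0276, 0.2001]
eef_rot: [0.85, 0.526, 0.001, 0.0]
contact_force: [0.2, 0.2, -2.7]
opening: 0.224
finger_force: 35.0
```

```bash
cat > al.py <<'E'
from m import *
t=T();w=snap("wrist","w10.png");a=snap("scene","s4.png");b=snap("top")
print(t[:3,3],get_state()["clock"])
tip=(t@[0,0,.072,1])[:3];B=[.490,-.029,.08]
for n,d in(("w",w),("a",a),("b",b)):print(n,"tip",proj(d,tip),"bore",proj(d,B))
im=w["img"].astype(int);u,v=proj(w,B).astype(int)
m=((im.min(2)>105)&(im.max(2)-im.min(2)<45)).astype(np.uint8)
k=np.zeros_like(m);k[v-30:v+30,u-30:u+30]=1;m*=k
for y in range(v-24,v+45,3):print(y,im[y,u-26:u+27:2].max(1) if 0 else im[y,u-26:u+27:2].max(-1))
ua,va=proj(a,B).astype(int);print("scene",ua,va)
for y in range(va-24,va+10,2):print(y,a["img"].max(2)[y,ua-14:ua+15])
E
python3 al.py
```

```text
[ 0.4907 -0.0276  0.2001] 24.9
w tip [316.7251 239.0338] bore [316.3739 224.4231]
a tip [251.2947 211.2729] bore [252.8956 229.1036]
b tip [340.2319 311.2456] bore [340.564  313.1745]
200 [127 124 125 124 127 128 125 122 124 126 123 122 128 122 127 126 123 124
 125 125 124 126 123 125 124 125 125]
203 [127 124 125 121 127 122 121 126 124 127 123 126 125 122 126 130 125 125
 123 123 124 128 124 124 125 128 126]
206 [127 126 127 129 124 122 124 122 126 127 125 124 126 125 127 127 126 125
 124 122 125 126 125 128 121 128 127]
209 [128 128 126 123 127 127 123 127 125 127 133 141 160 165 159 136 126 125
 122 124 123 128 125 128 126 124 127]
212 [129 124 127 125 129 128 124 119 154 183 184 175 138 122 150 180 187 178
 143 125 127 128 124 128 124 129 127]
215 [126 129 127 132 130 126 141 178 179 109  36  29  28  35  39  28  56 142
 182 175 130 125 128 123 124 130 127]
218 [128 130 128 130 129 131 176 168  94  93  89  76  54  52  61  80  85  90
 109 179 170 127 130 126 128 127 128]
221 [125 127 126 129 128 165 180 107  89  92  93  92  94  92  92  92  92  91
  84 119 181 155 123 127 128 129 1
[... 3133 characters left out ...]
111 116 127 124 109  97  91  95  98 102
 110 120 134 149 141 125 110 109 108 109 106]
229 [114 113 113 113 112 113 112 113 132 141 124  90  85  87  91  89  96 102
 109 116 121 136 144 130 111 109 110 110 107]
231 [113 114 111 111 112 111 109 112 126 144 139 113  96  90  89  92  93  99
 111 124 134 138 129 115 110 109 107 108 110]
233 [111 111 110 109 108 112 110 111 110 118 129 138 137 130 123 123 125 127
 130 131 120 112 108 108 110 109 109 110 108]
235 [112 111 111 112 111 111 108 109 109 111 109 110 111 114 114 113 113 111
 110 110 109 109 108 110 108 109 109 110 109]
237 [110 109 110 111 110 109 110 110 111 110 110 109 110 108 108 109 109 109
 109 110 108 109 109 107 107 107 106 107 109]
```

send_rows(targets=[[[-0.005,0,0.02],[0,0,0]],[[-0.005,0,0.06],[0,0,0]],[[-0.005,0,0.1],[0,0,0]],[[-0.005,0,0.12],[0,0,0]],[[-0.005,0,0.12],[0,0,0]],[[-0.005,0,0.12],[0,0,0]],[[-0.005,0,0.12],[0,0,0]]])

```text
clock: 25.78
tool_pos: [0.4898, -0.0295, 0.164]
eef_rot: [0.85, 0.526, 0.0, 0.0]
contact_force: [-0.1, 0.2, -1.6]
opening: 0.223
finger_force: 35.0
```

```bash
python3 al.py | head -60; python3 -c "from m import *;print(T())"
```

```text
[ 0.4898 -0.0295  0.164 ] 25.925
w tip [316.7243 239.0332] bore [316.5819 233.8346]
a tip [252.0625 224.8311] bore [252.8956 229.1036]
b tip [340.8847 312.8754] bore [340.564  313.1745]
209 [130 130 127 127 129 129 127 129  97  72  78  76  76  71  78 122 129 129
 128 127 129 130 128 131 131 130 129]
212 [127 130 131 131 123 127 129 130 124  83  73  74  75  77 112 134 133 131
 131 129 130 127 128 129 130 126 132]
215 [131 130 128 123 128 127 124 128 110  76  74  79  84  87  93 134 130 130
 128 128 130 127 130 134 131 131 129]
218 [130 131 128 131 132 129 134 127 133 111 108 110 110 108 109 134 178 161
 129 125 130 130 128 129 134 130 129]
221 [132 131 133 131 130 132 134 165 190 167  78  63  40  40  54  98 135 190
 184 164 127 133 126 126 131 128 130]
224 [130 131 132 131 129 148 187 183 135  92  75  51  40  36  43  51  84  95
 138 191 182 140 129 131 135 132 129]
227 [132 134 135 131 131 177 183 108  92  93  93  92  96  93  91  98  95  96
  90 125 187 178 127 133 130 131 131]
230 [135 133 133 132 165 187 126  91  97  92  96  92  94  94  93  93  94  96
  92  89 147 188 167 125 134 130
[... 1754 characters left out ...]
168 170 169 168 169 169 169 169 159 128  94  80  73  87 133 166 172
 169 170 168 168 169 170 168 167 168 168 168]
207 [170 168 169 167 168 169 170 169 172 170 144 102  83  74  74  93 115 124
 143 159 167 170 170 170 169 168 167 168 168]
209 [168 169 169 170 169 171 171 171 161 133 115 100  87  77  72  81 105 111
 113 115 117 121 144 158 168 169 169 168 170]
211 [169 169 169 170 170 163 137 120 116 114 110 102  90  80  73  80 100 112
 112 111 112 110 110 113 116 122 143 158 167]
213 [171 170 162 149 126 120 115 115 115 111 112 106  93  83  76  75  94 111
[[ 0.4466  0.8948  0.0006  0.4896]
 [ 0.8948 -0.4466  0.0001 -0.0295]
 [ 0.0003  0.0005 -1.      0.1639]
 [ 0.      0.      0.      1.    ]]
```

send_rows(targets=[[[0.001,0.001,0.02],[0,0,0]],[[0.001,0.001,0.05],[0,0,0]],[[0.001,0.001,0.08],[0,0,0]],[[0.001,0.001,0.11],[0,0,0]],[[0.001,0.001,0.14],[0,0,0]],[[0.001,0.001,0.17],[0,0,0]],[[0.001,0.001,0.19],[0,0,0]],[[0.001,0.001,0.19],[0,0,0]],[[0.001,0.001,0.19],[0,0,0]],[[0.001,0.001,0.19],[0,0,0]]])

```text
clock: 27.18
tool_pos: [0.4901, -0.0294, 0.107]
eef_rot: [0.85, 0.526, 0.0, 0.0]
contact_force: [0.1, 0.5, -1.9]
opening: 0.222
finger_force: 35.0
```

```bash
python3 - <<'E'
from m import *
s=get_state();t=T();print(t,s["contact_force"],s["moment"],s["finger_force"],s["qd"],s["clock"])
w=snap("wrist","w11.png");a=snap("scene","s5.png")
for n,d in(("w",w),("a",a)):print(n,proj(d,(t@[0,0,t[2,3]-.08,1])[:3]),proj(d,[.49,-.029,.08]))
im=w["img"].max(2);u,v=proj(w,[.49,-.029,.08]).astype(int)
for y in range(v-28,v+28,3):print(y,im[y,u-26:u+27:2])
u,v=proj(a,[.49,-.029,.08]).astype(int);print(u,v)
for y in range(v-10,v+8,1):print(y,a["img"].max(2)[y,u-12:u+14])
E
```

```text
[[ 0.4467  0.8947  0.0007  0.4901]
 [ 0.8947 -0.4467  0.     -0.0294]
 [ 0.0003  0.0006 -1.      0.107 ]
 [ 0.      0.      0.      1.    ]] [ 0.0797  0.4814 -1.9297] [-0.0579  0.0756 -0.0044] 34.993791547603905 [-0.0004  0.0003 -0.     -0.0003  0.0008  0.      0.0013] 27.175
w [317.0229 260.4645] [316.5876 260.0364]
a [252.7702 229.215 ] [252.8956 229.1036]
232 [134  81  81  81  84  81  83  82  83  82  79  82  82  81  77  81  75  84
  85  80  90 138 140 139 140 139 140]
235 [139 108  85  80  81  84  85  82  81  78  80  83  82  80  79  83  82  82
  79 102 129 136 137 140 138 140 144]
238 [138 136 140 135  80  82  83  84  83  88  95 109 108 112 105 100  92  85
  98 142 135 141 136 140 140 139 141]
241 [141 144 144 145 112 108 106 111 114 118 117 117 117 115 117 118 137 176
 179 145 138 139 143 143 141 139 142]
244 [142 142 141 142 130 159 187 203 150 106  98  92  87  88  94  91 138 197
 208 203 183 150 139 138 142 146 138]
247 [142 143 141 149 185 200 204 157 106  98  85  87  89  87  90  83  89 102
 129 188 207 201 177 138 138 140 139]
250 [145 145 134 185 201 177 110 100 101  98  85 
[... 2751 characters left out ...]

 122 131 135 115  93  86  87  89]
231 [114 115 114 112 112 112 130 145 142 115  97  92  95  88  82  78  92 116
 135 139 131 118 110 107 109 108]
232 [111 110 112 110 111 111 118 132 141 133 122 113 105 102  99 102 114 129
 134 130 117 111 110 113 112 108]
233 [112 113 110 109 112 110 114 120 131 139 138 130 127 124 124 126 131 131
 119 112 110 110 109 112 111 110]
234 [113 112 112 109 109 112 112 113 115 121 124 130 130 130 127 125 121 117
 112 108 110 110 110 111 107 111]
235 [112 114 112 113 111 110 111 111 109 111 113 115 116 114 113 114 111 110
 110 110 109 109 109 110 110 110]
236 [113 111 112 111 113 112 111 109 110 110 110 109 110 110 110 108 113 110
 112 111 109 111 109 109 108 108]
```

The wrist numbers put the shank centred in the bore sideways: bore centre at index 12.95, shank at 12.95. The scene view, which looks across the other direction, agrees to within about 0.3 px. The tip is about 45 mm down, the force is only the tool's weight, and the arm is still, so I'll hand the job in.

```bash
python3 -c "from plant import *;print(finish_job())"
```

```text
the job is handed in; nothing more can be done
None
```

The canister stands upright on the cork mat, and the job is handed in with the arm holding the scriber still and centred in the bore, its tip about 45 mm down.

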